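Stand the toppled coffee tin back up and push its lid home

TASK

The coffee tin has toppled sideways and is leaning on the knock box, and its lid has come partly out. Without picking it up, push the tin back up so that it stands upright on its own foot on the black mat, then press its lid down until it is fully home. Leave the tamper, the leveller and the spray bottle where they stand, and take the hand away at the end.

Things in the scene. Friction and masses are not known exactly. Their poses are not given: they have to be found in the camera images.
- tin: Bare metal box-shaped coffee tin with a pale paper band, 124 (x) by 88 (y) by 145 mm (z) without lid, 0.2 to 0.5 kg, free. Origin: centre of its underside, z towards its lid. It starts leaning 38 degrees towards its own +y: the lower edge of its +y side on the mat, that side resting on the knock box rim, lid end jutting over the box. Below about 25 degrees it falls back onto its foot; pushed fast it may go over.
- lid (a joint): How far the tin's lid is pressed in, m: 0 at the start (standing 8 mm proud), 0.008 fully home. It slides along the tin's z with a stiff friction of about 5 N, and stays where it is left.
- lid_top (a point): Centre of the lid's flat top, axes as the tin's. The lid is a pale wooden plate 128 by 92 mm (own x, y; 2 mm beyond the tin all round) and 10 mm thick; its top is 163 mm from the tin's underside at the start, 155 mm when home.
- knock_box: Open-topped steel box fixed on the mat, 130 (x) by 150 (y) by 95 mm high, walls 5 mm, with a black round bar 22 mm thick across the mouth along x, its top 11 mm below the rim. Origin at the centre of its underside, on the mat. It does not move. The tin leans on its rim on the -y side.
- mat: Black rubber tamping mat fixed on the counter, 360 (x) by 440 (y) by 4 mm thick; origin at the centre of its underside, on the counter. The tin, knock box and small tools all stand on it.
- tamper: Metal tamper standing on the mat: round foot 58 mm across, waisted handle, 85 mm high. Origin at the centre of its underside. Bystander.
- leveller: Low round metal puck, 58 mm across, 32 mm high, on the mat. Origin at the centre of its underside. Bystander.
- spray: Slim grey upright spray bottle, 28 mm across, 93 mm high, on the mat. Origin at the centre of its underside. Bystander.
Things that resemble listed ones, but are neither listed nor needed, are in the scene too. What is shaped like the tin but red is not meant.

How it is judged (in metres and radians):
On the way, in this order (a step that is already met when the one before it is completed fails the run):
1. the tin stands upright on its foot (angle between tin's own z axis and vertical below 0.05 rad and height (world z) of tin below 0.009 m), for 0.3 s.
2. the lid is pressed fully home (value of joint lid above 0.0065 m), for 0.2 s.
At the end, for the whole second after the job is handed in: The tin stands still on the mat on its own foot, within 0.05 rad of upright, its lid pressed in to within 1.5 mm of fully home, and the tamper, leveller and spray bottle are within 20 mm of where they started (all of step 1 and height (world z) of tin above 0.002 m and value of joint lid above 0.0065 m and linear speed of tin below 0.02 m/s and contact force between tin and mat above 0.8 N and distance of each of tamper, leveller, spray from where it was at the start of the episode below 0.02 m); the robot touches nothing.
It fails at once if the tin is lifted (centre of its underside more than 50 mm above the counter) (height (world z) of tin above 0.05 m).
It fails at once if the tin is knocked flat onto a side (angle between tin's own z axis and vertical above 1.2 rad).
It fails at once if a bystander is moved by more than 20 mm (distance of any of tamper, leveller, spray from where it was at the start of the episode above 0.02 m).
It fails at once if a bystander is knocked over (angle between any of tamper, leveller, spray's own z axis and vertical above 0.6 rad).
It also fails if it takes over 40 s, if anything falls off the work surface, if the arm or the gripper's body presses on something with over 40 N, if the wrist force passes 120 N, or if a joint passes its speed limit or range.

ROBOT

A 6-joint arm with a two-finger parallel gripper is mounted at the origin on the work surface. World frame = base frame: x ahead of the robot, y to its left, z up, the work surface at z = 0. Lengths are in mm, angles in degrees, forces in N, time in s.
With the tool pointing down it reaches from about 350 to 850 mm from the base axis. Payload 8.1 kg.
Tool frame: the origin (TCP) lies at the very end of the fingers, on their centre line; the grasp point (between the pads) lies 19 mm behind it (tcp_to_grasp is the distance from the TCP to the grasp point, in mm); z points along the fingers, x is the direction in which the jaws open and shut, and the axes are right-handed (so a half turn about z gives the same grasp; the last joint's range is limited). The gripper opens to 85 mm and grips with 20 to 120 N. Pads are 22 mm wide; open, the fingers measure 114 mm over their backs; the gripper's body (76 mm by 85 mm) begins 54 mm behind the grasp point. The pads swing forward as they close: fully open they stand 13 mm farther back than shut.
Start: joints at [-72.445, 7.471, 85.268, -0, 87.261, -4.893], TCP at [229.132, -554.53, 231.292] pointing down, gripper open.
Joint ranges: [-169.43, 169.43], [-51.17, 129.36], [1.28, 143.12], [-76.62, 256.62], [0, 156.53], [-152.29, 152.29]. Speed limits (degrees/s): [136.94, 136.94, 159.86, 180, 180, 180].

INTERFACE

Orientations are given as [roll, pitch, yaw] about the fixed x, y, z axes, in that order (R = Rz(yaw) Ry(pitch) Rx(roll)).
In Python, from bench import * gives the robot as it stands. The module is installed in compiled form; this text tells all that it offers.
- The arm moves only by the tool apply_moves, never from a script. Its argument "targets" is text: rows parted by semicolons, each of 7 numbers parted by spaces: the turn, a rotation vector about the tool's x, y, z in rad, then the shift along the tool's x, y, z in cm, then the finger opening in cm, from 0 to 8.54. A call has exactly 5 rows; each row is the pose to reach, as a shift and turn from the pose commanded when the call began, along the tool's axes at that moment; what a row does not reach only later rows make up. A row lasts 1/10 s, in which the tool goes at most 50 mm and 8.59 degrees, less where a joint would pass 70% of its speed; a pose out of reach is approached as far as the arm can. A call with a gripper value outside its range is refused whole. The fingers move at their own pace and stop on an object; "force" is the grip in N (left out, the last holds). Time passes only in rows, so rows that repeat a pose let the fingers close, or fill a call up. It gives the time, the measured TCP pose, the force and the opening at its end, in the units of the state.
- sense(): the state, without advancing time (a new reading comes with each control period).
- snapshot(name): name is "scene" or "top" or "wrist"; returns the picture (420x560x3 uint8, red, green, blue); there is no depth.
- camera_model(name): a dict with "fx", "fy", "cx", "cy" (pixels), "position" and "attitude" of the camera in the world; the wrist camera has in their place "T_tool_cam" (4x4, takes a point from camera to tool coordinates, whose origin is the TCP and whose axes are the tool frame's). Camera axes: x right, y up, looking along -z (the intrinsics and any distortion apply to the point x, -y, -z); pixel columns grow to the right and rows downward; lengths in mm; the calibration is good to about 2 mm. A picture is of the moment at which its call begins: read the wrist's pose just before it. camera_model takes no time and is no camera call.
- hand_in(): hands the job in, once; it reports no verdict.
Trained networks look in the newest picture that a camera, given by its name, has taken for a name from the list of things; names that differ only in an ending like _2 or _b are one class to them, and where a whole thing is asked for, a point or a joint stands for the part that bears it (a point fixed in the world has none). Each returns a list of dicts, best first, with "confidence" (0 to 1); they miss things now and then, are a little off and sometimes report something else, mostly with a low value. They report only what shows in the picture. A call takes as long as a camera call. They do not tell look-alikes from the thing itself.
- recognise(camera, query): "at" ([row, column] in pixels, amid what is visible of it).
- place_of(camera, query): "at" ([row, column] in pixels: a listed point, or the origin of a listed thing).
The state is a dict: "time": time; "joint_pos": joint angles; "qd": joint speeds; "joint_efforts": joint torques, N m; "tool_pos": TCP position; "tcp_rot": TCP orientation; "ft_force": force on the tool from outside, world axes, zero at the start; "wrist_torque": the same for the moment, N m; "finger_gap": finger opening in mm.
Only numpy, scipy, OpenCV 4.12 (cv2) and the standard library are available. Lean on these libraries where they do the work, as an engineer would, in place of code of your own. Each camera call takes 0.05 s, during which the arm holds its last target. There are 200 camera calls.

## Working session

There is one attempt and no reset: what is moved stays moved. The work goes in short steps, Python scripts to look and compute and a tool call to move; the robot and the scene stay as the last step left them, time stands still between calls to the robot, and variables do not carry over. Pictures are saved under pics/ and viewed, about 8 in all and at most 12, crops included, and the job is handed in when it is done.

Besides the shell and the picture viewer there is one more tool, called after "Call:" by a JSON object that holds its "method" and its "body", one argument or row to a line. apply_moves: Moves the arm, as the interface text tells. Its arguments: {"type":"object","properties":{"targets":{"type":"string"},"force":{"type":"number"}},"required":["targets"]}

```bash
mkdir -p pics; cat > h.py <<'E'
from bench import *
import numpy as np, cv2
from scipy.spatial.transform import Rotation as R
E
python3 - <<'E'
from h import *
s=sense(); print(s)
ims=[]
for n in ("scene","top"):
    im=snapshot(n); cv2.imwrite(f"pics/{n}1.png",im[...,::-1]); print(n,camera_model(n))
    for q in ("tin","lid_top","knock_box","tamper","leveller","spray","mat"):
        print(q,[(np.round(d["at"],1).tolist(),round(d["confidence"],2)) for d in place_of(n,q)][:3])
print(camera_model("wrist"))
E
```

```text
{'time': 0.0, 'joint_pos': array([-7.24448537e+01,  7.51585178e+00,  8.53291773e+01, -6.17594476e-04,
        8.72607835e+01, -4.89225424e+00]), 'qd': array([-0.0787305 , -0.12110055, -0.07884145, -0.10070416, -0.04729603,
        0.00332658]), 'joint_efforts': array([-1.24572118e-03, -5.69407225e+01, -5.00555062e+01, -4.31712078e-04,
        1.48667931e-02, -2.90617015e-05]), 'tool_pos': array([ 228.96098699, -554.00683322,  230.23764845]), 'tcp_rot': array([-1.79991591e+02,  1.05479692e-01, -6.75525617e+01]), 'ft_force': array([ 0.45197255,  0.52731001, -0.09247544]), 'wrist_torque': array([ 0.00212761, -0.0574152 , -0.03328125]), 'finger_gap': 85.97819424851508}
scene {'fx': 518.0111303344105, 'fy': 518.0111303344105, 'cx': 279.4408151184591, 'cy': 212.670869758869, 'position': array([1038.57855659,  881.76463528,  812.44579129]), 'attitude': array([ 57.55846623,   1.37747365, 146.78859433])}
tin [([163.2, 300.0], 0.72), ([232.6, 249.8], 0.63), ([268.8, 342.8], 0.61)]
lid_top [([181.4, 269.8], 0.93), ([257.9, 410.8], 0.72), ([212.0, 244.3], 0.66)]
knock_box [([286.6, 242.2], 0.71)
[... 391 characters left out ...]
, ([330.2, 431.7], 0.57)]
lid_top [([153.1, 288.5], 0.8), ([258.9, 405.5], 0.56)]
knock_box [([146.8, 260.1], 0.94)]
tamper [([154.0, 371.4], 0.72)]
leveller [([219.0, 367.0], 0.6)]
spray [([156.3, 369.2], 0.6), ([107.7, 303.0], 0.48)]
mat []
{'fx': 325.6998944996076, 'fy': 325.6998944996076, 'cx': 283.5166239335135, 'cy': 210.64542830249925, 'T_tool_cam': array([[ 9.99999994e-01, -4.60662952e-05, -9.95308789e-05,
         8.25207774e-01],
       [-7.13712318e-05, -9.62397269e-01, -2.71645895e-01,
        -6.87732976e+01],
       [-8.32745260e-05,  2.71645901e-01, -9.62397266e-01,
        -1.43050846e+02],
       [ 0.00000000e+00,  0.00000000e+00,  0.00000000e+00,
         1.00000000e+00]])}
```

View pics/scene1.png

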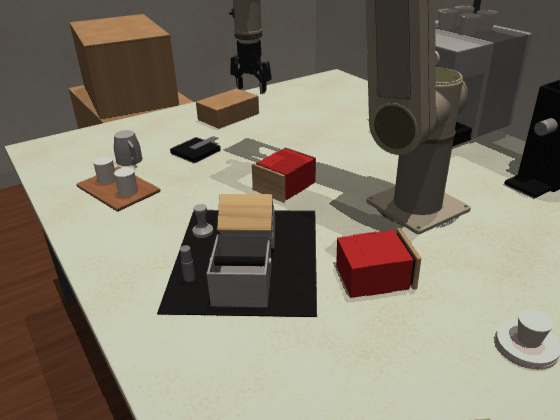

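View pics/top1.png

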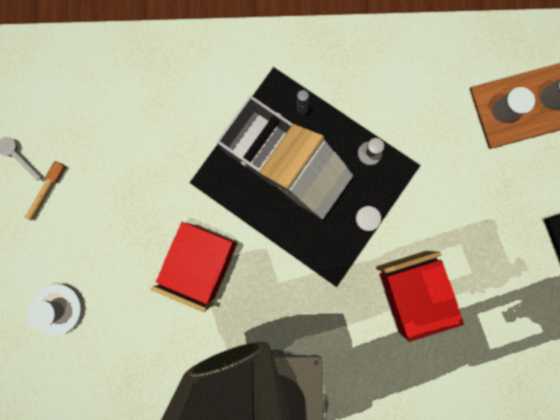

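The scene view shows the tin leaning on the knock box, with its lid near pixel (212,244). The tamper is at (220,203) and the spray bottle at (265,187). The top view shows the lid near (153,290), the tin body running to (200,325), the box at (146,260), the tamper at (152,370), the leveller at (219,368) and the spray bottle at (102,302). Two red look-alikes lie off the mat.

```bash
cat >> h.py <<'E'
def cam(n):
    c=camera_model(n); return c,R.from_euler('xyz',c['attitude'],degrees=True).as_matrix(),np.array(c['position'])
def ray(n,rc):
    c,Rm,p=cam(n); d=np.array([(rc[1]-c['cx'])/c['fx'],-(rc[0]-c['cy'])/c['fy'],-1]); d=Rm@d; return p,d/np.linalg.norm(d)
def onz(n,rc,z):
    p,d=ray(n,rc); return p+d*(z-p[2])/d[2]
def tri(a,b):
    (p,d),(q,e)=ray("scene",a),ray("top",b)
    s=np.linalg.lstsq(np.c_[d,-e],q-p,rcond=None)[0]; A=p+d*s[0];B=q+e*s[1]; return (A+B)/2,np.linalg.norm(A-B)
def proj(n,P):
    c,Rm,p=cam(n); q=Rm.T@(np.asarray(P,float)-p); return np.array([c['cy']-c['fy']*q[1]/-q[2], c['cx']+c['fx']*q[0]/-q[2]])
E
python3 - <<'E'
from h import *
np.set_printoptions(precision=1,suppress=True)
print("tin",tri((232.6,249.8),(190.8,324.7)));print("lid",tri((212,244.3),(153.1,288.5)));print("box",tri((286.6,242.2),(146.8,260.1)))
C=[onz("top",(r,c),4)[:2] for c,r in((275,68),(420,165),(338,286),(191,182))]
for i in range(4):
    d=C[(i+1)%4]-C[i]; print(C[i],np.linalg.norm(d),np.degrees(np.arctan2(d[1],d[0])))
for n,rc in(("tamper",(154,371.4)),("lev",(219,367)),("spray",(107.7,303))): print(n,onz("top",rc,4))
a=cv2.imread("pics/top1.png")[80:230,200:350]; b=cv2.imread("pics/scene1.png")[180:310,190:290]
cv2.imwrite("pics/crop.png",np.hstack([cv2.resize(a,(400,400),interpolation=2),cv2.resize(b,(308,400),interpolation=2)]))
E
```

```text
tin (array([ 494.4, -126.1,   25.7]), np.float64(3.0021381993134675))
lid (array([553.8, -41.7, 156.9]), np.float64(2.084960652092072))
box (array([609. ,  29. ,   2.5]), np.float64(1.4435253571696505))
[808.2  -9.7] 430.9247735545926 -125.93631696841567
[ 555.3 -358.6] 353.0620782352057 144.47265724066764
[ 268.  -153.4] 435.9084849798981 54.13544776049229
[523.4 199.8] 353.6076523197518 -36.335446122148696
tamper [ 584.7 -242.5    4. ]
lev [ 426.2 -226.8    4. ]
spray [704.5 -77.9   4. ]
```

View pics/crop.png

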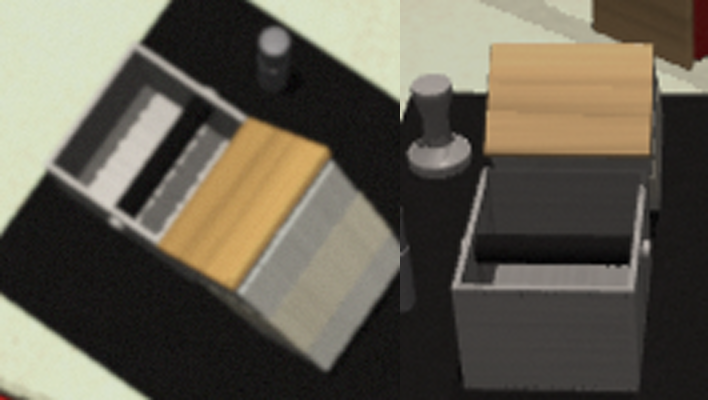

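The crop shows the lid's lower (+y) edge running from (247,117) to (158,240) and its upper edge from (330,150) to (242,290). The box mouth in front of it is clear.

```bash
python3 - <<'E'
from h import *
np.set_printoptions(precision=1,suppress=True)
f=lambda x,y,z:onz("top",(80+y*.375,200+x*.375),z)
a,b=f(247,117,131),f(158,240,131); c,d=f(330,150,187),f(242,290,187)
for p,q in((a,b),(c,d)): v=p-q; print(p,q,(p+q)/2,np.linalg.norm(v),np.degrees(np.arctan2(v[1],v[0]))+90)
u=np.array([np.cos(np.radians(54)),np.sin(np.radians(54)),0])
m=(a+b)/2
box=np.array([609,29,4]); print("box-to-lip along u",u@(box-m), "lateral",np.cross(u,box-m)[2], "lid lateral",np.cross(u,np.array([553.8,-41.7,0])-m)[2])
print("start target 45 beyond",m+45*u, "foot edge P",m-100*u+2*u)
s=sense();Rt=R.from_euler('xyz',s['tcp_rot'],degrees=True).as_matrix(); print(Rt)
E
```

```text
[624.1 -51.7 131. ] [525.6  20.6 131. ] [574.9 -15.5 131. ] 122.18330136780898 53.77527869408328
[ 580.1 -112.9  187. ] [476.3 -46.  187. ] [528.2 -79.5 187. ] 123.45441974664818 57.21223284870216
box-to-lip along u 56.112657318774154 lateral -1.4400360958016556 lid lateral 1.661284656617628
start target 45 beyond [601.3  20.9 131. ] foot edge P [517.2 -94.8 131. ]
[[ 0.4 -0.9  0. ]
 [-0.9 -0.4 -0. ]
 [ 0.  -0.  -1. ]]
```

Call:
{"method": "apply_moves", "body": {
  "targets": "0 0 -0.11 -1 -1.5 -3.5 6; 0 0 -0.22 -3 -4.5 -7 6; 0 0 -0.33 -5.5 -8 -7 6; 0 0 -0.44 -8 -11.5 -7 6; 0 0 -0.555 -10.5 -15 -7 6"
}}

```text
time: 1.3
tool_pos: [328.3, -399.0, 301.8]
tcp_rot: [180.0, -0.1, -35.5]
ft_force: [0.4, 0.8, -0.9]
finger_gap: 60.2
```

Call:
{"method": "apply_moves", "body": {
  "targets": "0 0 0 -0.5 -5 0 6; 0 0 0 -1 -10 0 6; 0 0 0 -1.5 -15 0 6; 0 0 0 -2 -20 0 6; 0 0 0 -2.3 -25 0 6"
}}

```text
time: 1.8
tool_pos: [455.1, -182.9, 301.7]
tcp_rot: [-180.0, -0.1, -35.8]
ft_force: [0.9, 0.1, 0.2]
finger_gap: 60.1
```

Call:
{"method": "apply_moves", "body": {
  "targets": "0 0 0 0 -5 0 6; 0 0 0 0 -10 0 6; 0 0 0 0 -15 0 6; 0 0 0 0 -20 0 6; 0 0 0 0 -25.4 0 6"
}}

```text
time: 2.3
tool_pos: [601.5, 20.1, 301.4]
tcp_rot: [-180.0, -0.0, -35.7]
ft_force: [1.4, -0.9, 0.2]
finger_gap: 60.2
```

```bash
python3 - <<'E'
from h import *
np.set_printoptions(precision=1,suppress=True)
s=sense(); print(s['time'],s['tool_pos'],s['tcp_rot'],s['ft_force'])
cv2.imwrite("pics/w1.png",snapshot("wrist")[...,::-1])
u=np.array([np.cos(np.radians(54.3)),np.sin(np.radians(54.3)),0])
d=s['tool_pos']-np.array([573.5,-17,0]);print("along u",u@d,"lat",np.cross(u,d)[2])
E
```

```text
2.3 [601.5  20.1 301.4] [-180.    -0.   -35.7] [ 1.4 -0.9  0.2]
along u 46.45840889030137 lat -1.1168022792931325
```

View pics/w1.png

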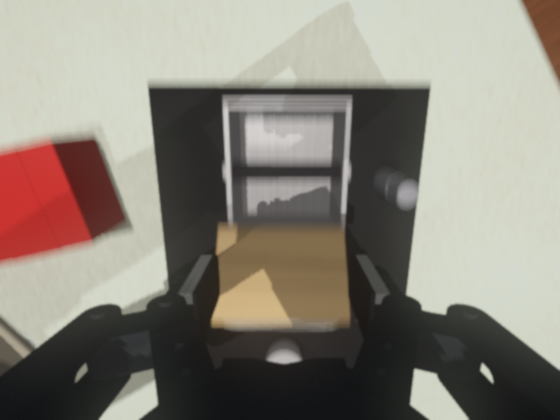

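The wrist view shows the jaws squarely aligned with the lid. Its near edge is at row 223, and the box mouth is clear under the fingers. I'll descend slightly farther out.

Call:
{"method": "apply_moves", "body": {
  "targets": "0 0 0 0 -1 -0 6; 0 0 0 0 -1 5 6; 0 0 0 0 -1 10 6; 0 0 0 0 -1 15 6; 0 0 0 0 -1 18.3 6"
}}

```text
time: 2.85
tool_pos: [604.1, 25.2, 114.4]
tcp_rot: [179.9, 0.2, -35.8]
ft_force: [-0.4, -0.0, 0.0]
finger_gap: 59.8
```

Call:
{"method": "apply_moves", "body": {
  "targets": "0 0 0 0 0 0 6; 0 0 0 0 0.5 0 6; 0 0 0 0 1 0 6; 0 0 0 0 1.5 0 6; 0 0 0 0 2 0 6"
}}

```text
time: 3.35
tool_pos: [595.9, 9.3, 120.7]
tcp_rot: [-179.9, -0.2, -35.8]
ft_force: [-0.1, -0.2, -0.6]
finger_gap: 60.2
```

```bash
python3 - <<'E'
from h import *
cv2.imwrite("pics/w2.png",np.hstack([cv2.resize(snapshot("wrist"),(400,300)),cv2.resize(snapshot("scene")[150:320,150:350],(353,300))])[...,::-1])
s=sense(); print(s['time'],s['tool_pos'],s['ft_force'])
E
```

```text
3.45 [595.06529501   9.20857493 119.61924324] [-0.64147493  0.31298837 -0.12598979]
```

View pics/w2.png

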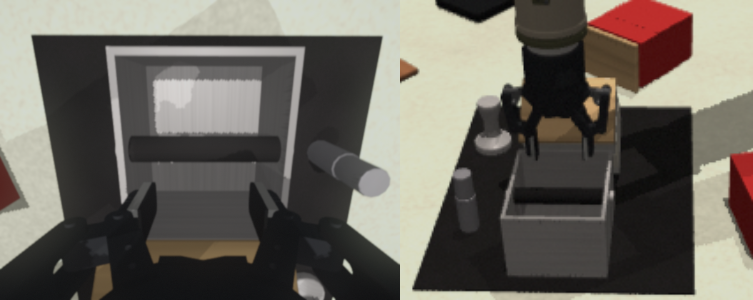

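The wrist view shows the finger pads inside the box mouth, just short of the lid edge, and the scene view shows the bystanders untouched. I'll lower 1 cm and push slowly.

Call:
{"method": "apply_moves", "body": {
  "targets": "0 0 0 0 0 0.5 6; 0 0 0 0 0.3 0.9 6; 0 0 0 0 0.8 0.9 6; 0 0 0 0 1.3 0.9 6; 0 0 0 0 1.8 0.9 6"
}}

```text
time: 3.95
tool_pos: [583.9, -5.0, 109.2]
tcp_rot: [180.0, 0.0, -35.7]
ft_force: [1.0, 2.1, 1.0]
finger_gap: 60.3
```

Call:
{"method": "apply_moves", "body": {
  "targets": "0 0 0 0 0.4 0 6; 0 0 0 0 0.8 0 6; 0 0 0 0 1.2 0 6; 0 0 0 0 1.6 0 6; 0 0 0 0 2 0 6"
}}

```text
time: 4.45
tool_pos: [572.3, -21.2, 109.3]
tcp_rot: [180.0, 0.0, -35.8]
ft_force: [0.3, 0.0, 0.1]
finger_gap: 60.0
```

```bash
python3 - <<'E'
from h import *
s=sense(); print(s['time'],s['tool_pos'],s['ft_force'])
cv2.imwrite("pics/w3.png",np.hstack([cv2.resize(snapshot("top")[60:260,200:420],(440,400)),cv2.resize(snapshot("scene")[170:310,170:290],(343,400))])[...,::-1])
E
```

```text
4.45 [572.27803316 -21.18297067 109.27866834] [0.32192752 0.03328233 0.05577937]
```

View pics/w3.png

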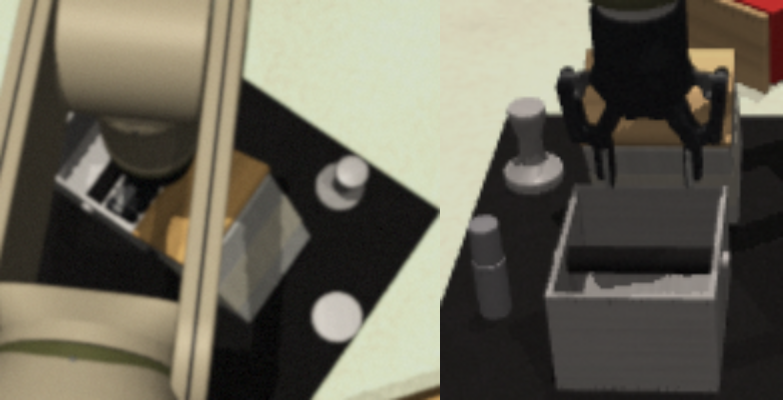

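The tin's lid end has risen and is following the fingers. The tamper and leveller are still clear, so I'll keep pushing.

Call:
{"method": "apply_moves", "body": {
  "targets": "0 0 0 0 0.4 0 6; 0 0 0 0 0.8 0 6; 0 0 0 0 1.2 0 6; 0 0 0 0 1.6 0 6; 0 0 0 0 2 0 6"
}}

```text
time: 5.05
tool_pos: [560.6, -37.4, 109.3]
tcp_rot: [-180.0, -0.0, -35.8]
ft_force: [0.3, 0.2, 0.1]
finger_gap: 60.0
```

Call:
{"method": "apply_moves", "body": {
  "targets": "0 0 0 0 0.2 0 6; 0 0 0 0 0.2 0 6; 0 0 0 0 0.2 0 6; 0 0 0 0 0.2 0 6; 0 0 0 0 0.2 0 6"
}}

```text
time: 5.55
tool_pos: [559.7, -38.6, 109.3]
tcp_rot: [-180.0, -0.0, -35.7]
ft_force: [-0.8, -0.5, -0.1]
finger_gap: 60.2
```

```bash
python3 - <<'E'
from h import *
s=sense(); print(s['time'],s['tool_pos'],s['ft_force'])
cv2.imwrite("pics/w4.png",np.hstack([cv2.resize(snapshot("top")[60:260,200:420],(440,400)),cv2.resize(snapshot("scene")[170:310,170:290],(343,400))])[...,::-1])
E
```

```text
5.55 [559.73574191 -38.60281798 109.30058836] [-0.84876805 -0.5387832  -0.05356649]
```

View pics/w4.png

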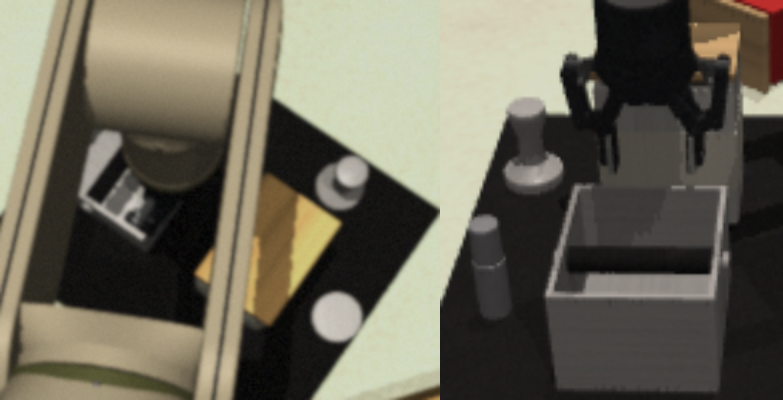

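The tin now stands upright, with its lid centred near (268,249) in the top crop. It hasn't touched the tamper or leveller. I'll back off and rise.

Call:
{"method": "apply_moves", "body": {
  "targets": "0 0 0 0 -2 0 6; 0 0 0 0 -5 0 6; 0 0 0 0 -6 -5 3; 0 0 0 0 -6 -10 0; 0 0 0 0 -6 -15 0"
}}

```text
time: 6.15
tool_pos: [594.4, 10.6, 259.4]
tcp_rot: [180.0, 0.1, -35.7]
ft_force: [1.8, 0.0, -1.0]
finger_gap: 16.7
```

Call:
{"method": "apply_moves", "body": {
  "targets": "0 0 0 0 0 0 0; 0 0 0 0 0 0 0; 0 0 0 0 0 0 0; 0 0 0 0 0 0 0; 0 0 0 0 0 0 0"
}}

```text
time: 6.65
tool_pos: [593.9, 10.0, 256.4]
tcp_rot: [179.9, 0.2, -35.8]
ft_force: [0.1, 0.1, -0.3]
finger_gap: -0.3
```

```bash
python3 - <<'E'
from h import *
np.set_printoptions(precision=1,suppress=True)
s=sense(); print(s['time'],s['tool_pos'],s['tcp_rot'],s['finger_gap'])
t=snapshot("top"); w=snapshot("wrist")
P=onz("top",(184.5,334),167); print("lid top est",P)
for n in("top","wrist"): print(n,[(np.round(d["at"],1).tolist(),round(d["confidence"],2)) for d in place_of(n,"lid_top")][:3])
s0=np.array(s['tool_pos']);x=np.array([.812,-.584,0]);y=np.array([-.584,-.812,0]);print("shift cm",x@(P-s0)/10,y@(P-s0)/10)
cv2.imwrite("pics/w5.png",np.hstack([cv2.resize(t[60:260,200:420],(360,327)),cv2.resize(w,(436,327))])[...,::-1])
E
```

```text
6.65 [593.9  10.  256.4] [179.9   0.2 -35.8] -0.2849210381381586
lid top est [ 486.4 -132.9  167. ]
top [([257.1, 405.1], 0.62)]
wrist []
shift cm -0.3868512237307976 17.878587060796526
```

View pics/w5.png

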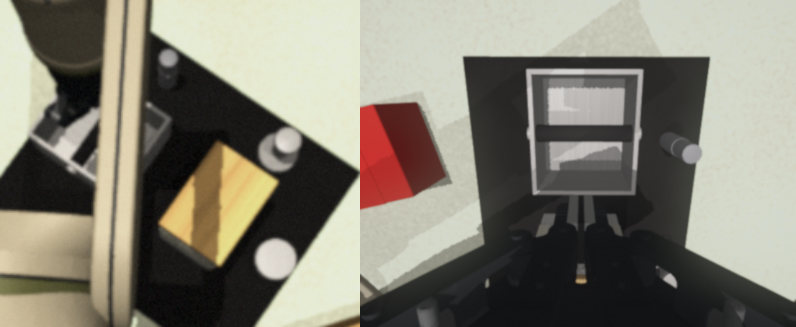

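The lid's corners give a centre near (486,-133), consistent with the earlier estimate, and nothing else has moved. Next I'll move over the lid and press in small steps.

Call:
{"method": "apply_moves", "body": {
  "targets": "0 0 0 -0.2 5 0 0; 0 0 0 -0.4 10 0 0; 0 0 0 -0.4 15 0 0; 0 0 0 -0.4 17.9 0 0; 0 0 0 -0.4 17.9 3 0"
}}

```text
time: 7.35
tool_pos: [487.6, -136.9, 232.8]
tcp_rot: [-179.9, -0.5, -36.0]
ft_force: [2.2, 0.3, 0.4]
finger_gap: 0.3
```

Call:
{"method": "apply_moves", "body": {
  "targets": "0 0 0 0 0 2 0; 0 0 0 0 0 4 0; 0 0 0 0 0 5 0; 0 0 0 0 0 5.3 0; 0 0 0 0 0 5.4 0"
}}

```text
time: 7.85
tool_pos: [487.1, -132.9, 174.6]
tcp_rot: [-180.0, -0.0, -35.7]
ft_force: [-0.7, 0.1, -0.0]
finger_gap: -0.2
```

Call:
{"method": "apply_moves", "body": {
  "targets": "0 0 0 0 0 0.2 0; 0 0 0 0 0 0.4 0; 0 0 0 0 0 0.6 0; 0 0 0 0 0 0.8 0; 0 0 0 0 0 0.9 0"
}}

```text
time: 8.35
tool_pos: [487.1, -133.0, 165.8]
tcp_rot: [-180.0, -0.0, -35.7]
ft_force: [-1.8, 0.6, 4.5]
finger_gap: -0.4
```

Contact at about 166 mm, with the force at 4.5 N. I'll press on.

Call:
{"method": "apply_moves", "body": {
  "targets": "0 0 0 0 0 0.1 0; 0 0 0 0 0 0.3 0; 0 0 0 0 0 0.4 0; 0 0 0 0 0 0.55 0; 0 0 0 0 0 0.65 0"
}}

```text
time: 8.85
tool_pos: [487.1, -133.0, 159.1]
tcp_rot: [-180.0, -0.0, -35.8]
ft_force: [-0.1, 0.0, 4.0]
finger_gap: 0.1
```

Call:
{"method": "apply_moves", "body": {
  "targets": "0 0 0 0 0 0.05 0; 0 0 0 0 0 0.1 0; 0 0 0 0 0 0.15 0; 0 0 0 0 0 0.2 0; 0 0 0 0 0 0.2 0"
}}

```text
time: 9.35
tool_pos: [487.3, -133.1, 158.9]
tcp_rot: [-180.0, -0.1, -35.7]
ft_force: [-7.0, 3.7, 17.5]
finger_gap: -0.1
```

The lid has hit its stop at z = 158.9 mm (159 expected) and the force has jumped to 17.5 N. I'll retract straight up and check.

Call:
{"method": "apply_moves", "body": {
  "targets": "0 0 0 0 0 -1 0; 0 0 0 0 0 -4 0; 0 0 0 0 0 -8 0; 0 0 0 0 -4 -11 0; 0 0 0 0 -8 -12 0"
}}

```text
time: 9.85
tool_pos: [535.5, -68.4, 281.3]
tcp_rot: [-179.9, -0.3, -35.9]
ft_force: [1.2, -0.7, 0.2]
finger_gap: -0.1
```

Call:
{"method": "apply_moves", "body": {
  "targets": "0 0 0 0 -5 0 0; 0 0 0 0 -10 0 0; 0 0 0 0 -12 0 0; 0 0 0 0 -12 0 0; 0 0 0 0 -12 0 0"
}}

```text
time: 10.35
tool_pos: [603.5, 29.5, 276.1]
tcp_rot: [179.9, 0.1, -35.7]
ft_force: [0.0, -0.1, 0.2]
finger_gap: -0.1
```

```bash
python3 - <<'E'
from h import *
s=sense(); print(s['time'],s['tool_pos'],s['ft_force'])
cv2.imwrite("pics/w6.png",np.hstack([cv2.resize(snapshot("top")[60:260,200:420],(440,400)),cv2.resize(snapshot("scene")[170:310,170:290],(343,400))])[...,::-1])
E
```

```text
10.35 [603.46237347  29.49063636 276.05142367] [ 0.01861475 -0.12281965  0.17203439]
```

View pics/w6.png

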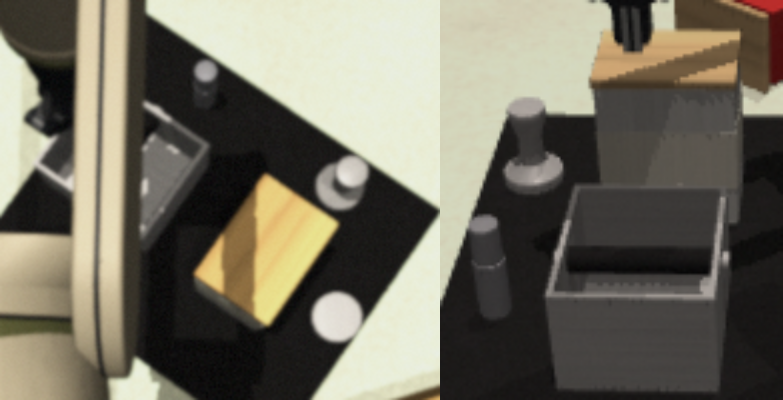

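The tin stands upright with its lid seated, the bystanders are in place and the hand is clear. Handing in.

```bash
python3 -c "
from bench import *
print(hand_in())"
```

```text
the job is handed in; nothing more can be done
None
```

I pushed the tin back onto its foot with the open fingers against its lid edge, working from the knock box side. I then pressed the lid down with closed fingers, moved the hand away and handed in at about 10.4 s. The hand-in reported no verdict.

- **Lid:** it stopped at z = 158.9 mm (159 expected when home), and the force rose from 4 to 17.5 N at that point.
- **Tin:** the final top and scene pictures show it standing upright on the mat. I judged this by eye and did not measure the angle.
- **Bystanders:** the tamper, leveller and spray bottle look unmoved in those same pictures, also judged by eye.
- **Hand:** it is clear of everything, with the wrist force reading about 0 N.
- **Disagreement:** an early wrist-camera estimate of the lid edge was about 14 mm off the top-camera one. That picture was blurred because the arm was still moving, so I made the approach with extra margin.
- **Missed detections:** with the tin upright, the network did not find the lid, so I took its centre from the corners in the top picture.

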